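Feed a carved block home in the guide jig with the push stick

TASK

Pick up the push stick and, pushing with its nose, feed the small carved wooden block through the jig's guide channel and under the sprung hold-down shoe until it is snugly home against the end stop, so that the stop's sprung cork pad gives a little but is never pushed near the end of its travel; the stop has been clamped at an unknown place, so find it gently by feel. Then back the stick out and lay it flat on the black mat again. Do not touch the block with the gripper or the arm, and leave the other things on the bench alone.

Things in the scene. Friction and masses are not known exactly. Their poses are not given: they have to be found in the camera images.
- blank: The work piece: pale wooden block with terracotta-coloured diamonds on top, 70 (x, long) x 25 (y) x 22 (z) mm, about 30 g. Origin: centre of its underside. It starts lying on the jig's infeed apron before the flared mouth, up to 6 mm off the channel's centre line and turned up to 0.12 rad.
- stick: Push stick, 60 g, starts on the mat. Yellow bar 170 x 18 wide x 18 high mm with a black nose; on it a red handle 60 long x 18 wide mm, from 18 to 46 mm above the underside. Origin: on the underside below the handle's centre. x points to the nose: flat nose face at x = +110 mm, tail at -60, handle -30 to +30. Pinch the handle across its width from above, about 33 mm over the underside.
- mat: Black rubber mat, fixed on the bench, 260 (x) x 110 (y) x 4 (thick) mm. Origin: centre of its underside. The stick's origin must end over it.
- jig: Fixed dark wooden guide jig. Base board 16 mm thick, x = -180 to +160 mm, 100 mm wide (y). Origin on the underside, z up; x is the feed direction, along the channel's centre line y = 0. The board's top (z = 16 mm) is infeed apron and channel floor.
- mouth (a point): Start of the narrow channel: on its floor and centre line, at jig x = -30 mm. From here to x = +160 mm it is 28 mm wide between walls 16 mm thick, 22 mm high above the floor. Before it, flared guides 12 mm thick, as high, open 30 degrees to each side back to jig x = -75 mm; they centre the block.
- bridge (a point): On the channel floor under the bridge, jig x = 45 mm. Bridge 94 mm wide, x = 32 to 58 mm, top 66 mm above the floor. It carries a sprung wooden shoe, flat under x = 34 to 60 mm, 19 mm over the floor, with a lead-in ramp from x = 5 mm. The block lifts it 3 mm; it presses with 4 to 5 N, so sliding the block under it takes some 4 to 9 N. The 18 mm high stick passes under.
- nearest (a point): On the channel floor at jig x = 65 mm: the nearest place where the end stop's cork pad face can be. A dark steel stop with a brass thumbscrew is clamped so that the unpressed pad face lies somewhere from this point to 25 mm beyond it (+x), different each time. The stop itself does not yield, only its pad.
- pad (a joint): How far the end stop's cork pad is pushed in along the feed direction, m. 0 = free (start); it bottoms at 0.006. It takes about 2 to 4 N to start and then 1.5 N more per mm, on top of what the block needs to slide. Home is anywhere from 0.0008 to 0.005; the shoe keeps the block there when the stick is taken away.
- tin: Bystander: brass-coloured wax tin with a white label and a pale lid, 64 mm across, 60 mm high. Origin: centre of its underside.
- finial: Bystander: turned wooden finial, 56 mm across, 88 mm high. Origin: centre of its underside.
- pot: Bystander: small terracotta pot, 64 mm across, 60 mm high. Origin: centre of its underside.
There are look-alikes about, which are no part of the job. Of the things like the stick, leave any that is green; of the rest the smaller one is meant.

How it is judged:
By the outcome, as a careful person would: the job done as asked, in the order asked, and still so for the second after the job is handed in, with the robot touching nothing.
It also fails if it takes over 69 s, if anything falls off the work surface, if the arm or the gripper's body presses on something with over 40 N, if the wrist force passes 120 N, or if a joint passes its speed limit or range.

ROBOT

A 7-joint arm with a two-finger parallel gripper is mounted at the origin on the work surface. World frame = base frame: x ahead of the robot, y to its left, z up, the work surface at z = 0. Lengths are in m, angles in rad, forces in N, time in s.
With the tool pointing down it reaches from about 0.425 to 0.925 m from the base axis. Payload 6.8 kg.
Tool frame: the origin (TCP) lies between the finger pads; the fingertips stand 19 mm ahead of it and the grasp point (between the pads) is the TCP (manip.tcp_to_tips is the distance from the TCP to the fingertips, in m); z points along the fingers, y is the direction in which the jaws open and shut (so a half turn about z gives the same grasp; the last joint's range is limited). The gripper opens to 88 mm and grips with 3 to 60 N. Pads are 20 mm wide; open, the fingers measure 115 mm over their backs; the gripper's body (75 mm by 178 mm) begins 61 mm behind the grasp point.
Start: joints at [1.059, 0.477, 0.022, 1.555, -0.011, 1.109, -0.083], TCP at [0.265, -0.621, 0.242] pointing down, gripper open.
Joint ranges: [-2.96, 2.96], [-0.34, 2.1], [-1.41, 1.46], [0.24, 2.44], [-1.37, 4.51], [0.17, 1.92], [-2.96, 2.96]. Speed limits (rad/s): [2.39, 2.39, 3.14, 3.14, 3.14, 3.14, 3.14].

INTERFACE

Orientations are given as a unit quaternion [x, y, z, w].
In Python, from station import observe, viewer, ticket, manip gives the robot as it stands.
- The arm moves only by the tool servo_tool, never from a script. Its argument "rows" is a list of rows, each an object with "hand": the opening, from -1 (shut) to 1 (fully open), so that 0 is half open; "delta_pos": the shift along the tool's x, y, z in cm, a list of three; "turn": the turn about the tool's z in rad. A call has 1 to 20 rows; each row shifts and turns the commanded pose from where the row before left it, along the tool's axes as they then stand; what a row does not reach is not made up. A row lasts 1/12 s, in which the tool goes at most 41.7 mm and 7.16 degrees, less where a joint would pass 70% of its speed; a pose out of reach is approached as far as the arm can. A call with a gripper value outside its range is refused whole. The fingers move at their own pace and stop on an object; the grip force is fixed at half the most. Time passes only in rows, so rows that do not move let the fingers close. It gives the time, the measured TCP pose, the force and the opening at its end, in the units of the state.
- observe(): the state, without advancing time (a new reading comes with each control period).
- viewer.read_camera(name): name is "scene" or "top" or "wrist"; returns (picture, depth): 480x640x3 uint8, red, green, blue; 480x640 float32, m along the optical axis (not along the pixel's ray), 0 where there is no reading.
- viewer.get_calibration(name): a dict with "mtx" (3x3 intrinsics, pixels), "xyz" and "orientation" of the camera in the world; the wrist camera has in their place "hand_eye" (4x4, takes a point from camera to tool coordinates, whose origin is the TCP and whose axes are the flange's). Camera axes: x right, y down, z forward; pixel columns grow to the right and rows downward; lengths in m; the calibration is good to about 2 mm. The wrist camera is an equidistant fisheye: a pixel r from the principal point sees the ray r / f radians off the axis. A picture is of the moment at which its call begins: read the wrist's pose just before it. get_calibration takes no time and is no camera call.
- ticket.sign_off(): hands the job in, once; it reports no verdict.
The state is a dict: "t": time; "joints": joint angles; "joint_vel": joint speeds; "joint_torque": joint torques, N m; "ee_pos": TCP position; "ee_rot": TCP orientation; "force": force on the tool from outside, world axes, zero at the start; "moment": the same for the moment, N m; "grip_width": finger opening in m.
Only numpy, scipy, OpenCV 4.12 (cv2) and the standard library are available. Lean on these libraries where they do the work, as an engineer would, in place of code of your own. Each camera call takes 0.05 s, during which the arm holds its last target. There are 200 camera calls.

## Working session

There is one attempt and no reset: what is moved stays moved. The work goes in short steps, Python scripts to look and compute and a tool call to move; the robot and the scene stay as the last step left them, time stands still between calls to the robot, and variables do not carry over. Pictures are saved under pics/ and viewed, about 8 in all and at most 12, crops included, and the job is handed in when it is done.

Besides the shell and the picture viewer there is one more tool, called after "Call:" as name(argument=value, ...), one argument or row to a line, values as JSON. servo_tool: Moves the arm, as the interface text tells. Its arguments: {"type":"object","properties":{"rows":{"type":"array"}},"required":["rows"]}

```bash
mkdir -p pics; cat > h.py <<'E'
import numpy as np, cv2
from scipy.spatial.transform import Rotation as R
from station import observe, viewer, ticket, manip
def cam(n):
    p,d=viewer.read_camera(n); return p,d
def pt(n,d,u,v):
    c=viewer.get_calibration(n);K=np.array(c["mtx"]);z=d[v,u]
    return R.from_quat(c["orientation"]).apply([(u-K[0,2])/K[0,0]*z,(v-K[1,2])/K[1,1]*z,z])+c["xyz"]
def cloud(n,d):
    c=viewer.get_calibration(n);K=np.array(c["mtx"]);v,u=np.mgrid[:480,:640]
    P=np.stack([(u-K[0,2])/K[0,0]*d,(v-K[1,2])/K[1,1]*d,d],-1).reshape(-1,3)
    return (R.from_quat(c["orientation"]).apply(P)+c["xyz"]).reshape(480,640,3)
E
python3 - <<'E'
from h import *
print(observe()); print(manip.tcp_to_tips)
for n in("scene","top"):
    p,d=cam(n);cv2.imwrite(f"pics/{n}0.png",p[:,:,::-1]);np.save(f"{n}.npy",d);np.save(f"{n}p.npy",p);print(n,viewer.get_calibration(n))
E
```

```text
{'t': 0.0, 'joints': array([ 1.05889572,  0.47781055,  0.02235203,  1.55639642, -0.01148187,
        1.10927445, -0.08307471]), 'joint_vel': array([ 0.00040138, -0.00158129, -0.00090771, -0.00042777,  0.00011462,
        0.00026725,  0.00126355]), 'joint_torque': array([ 2.26067091e-04, -5.82853854e+01,  1.53490305e+00, -2.72605473e+01,
       -5.42859966e-02,  1.71066995e-02,  1.95048333e-04]), 'ee_pos': array([ 0.26498642, -0.62022807,  0.24069815]), 'ee_rot': array([ 9.79682422e-01,  2.00553178e-01, -2.50379237e-04, -8.43831157e-04]), 'force': array([0.97467468, 0.25687495, 0.08331064]), 'moment': array([-0.00710772, -0.03286704,  0.03879682]), 'grip_width': 0.08788153991895166}
0.019
scene {'mtx': array([[449.35290098,   0.        , 324.24163236],
       [  0.        , 449.35290098, 236.12383688],
       [  0.        ,   0.        ,   1.        ]]), 'xyz': array([ 0.99937674, -0.53447401,  0.71563537]), 'orientation': array([ 0.8345262 ,  0.35910939, -0.16086217, -0.38565507])}
top {'mtx': array([[600.95806545,   0.        , 309.90842537],
       [  0.        , 600.95806545, 229.84880078],
       [  0.        ,   0.        ,   1.        ]]), 'xyz': array([ 0.35044385, -0.02034558,  1.50794505]), 'orientation': array([ 0.71027685, -0.70356037,  0.00991166, -0.02028184])}
```

View pics/top0.png

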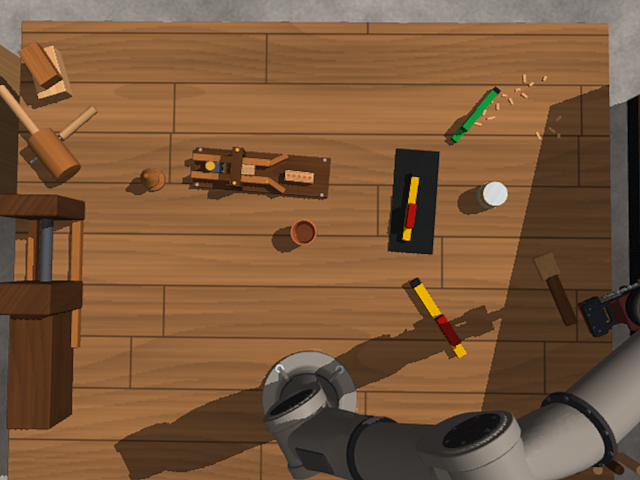

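View pics/scene0.png

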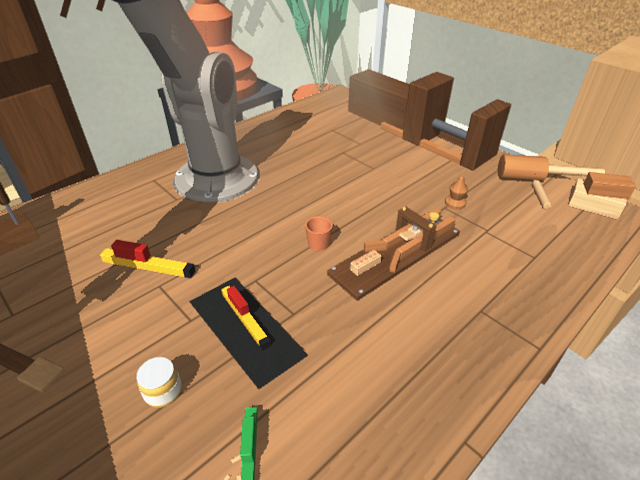

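The stick on the mat is at top px (410,208), nose up. The green and longer look-alikes are elsewhere. The jig feeds to the left (+y), with the block at (299,177) and the bridge near (233,165).

```bash
python3 - <<'E'
from h import *
d=np.load("top.npy");p=np.load("topp.npy");C=cloud("top",d)
hsv=cv2.cvtColor(p,cv2.COLOR_RGB2HSV);H,S,V=[hsv[...,i].astype(int) for i in range(3)]
def box(m,name):
    q=C[m]; r=cv2.minAreaRect((q[:,:2]*1000).astype(np.float32)); print(name,len(q),np.round(r[0],1),np.round(r[1],1),round(r[2],2),"z",np.round(np.percentile(q[:,2],[5,50,95])*1000,1))
W=np.zeros((480,640),bool)
def win(u0,u1,v0,v1): w=W.copy(); w[v0:v1,u0:u1]=1; return w
m=win(380,445,140,260)
print("table z",np.median(C[200:230,100:140,2]))
box(m&(V<60)&(S<120)&(C[...,2]<.012),"mat")
box(m&(H>22)&(H<35)&(S>150)&(V>120),"yellow")
box(m&((H<6)|(H>174))&(S>150)&(V>60),"red")
box(m&(C[...,2]>.014),"stick+nose")
box(win(400,470,275,360)&(C[...,2]>.01),"other")
j=win(182,335,142,205)
box(j&(C[...,2]>.009),"jig all")
box(j&(C[...,2]>.009)&(C[...,2]<.022),"board")
box(j&(C[...,2]>.03)&(C[...,2]<.045)&(win(280,320,165,190)),"block")
box(j&(C[...,2]>.07),"bridge")
box(j&(C[...,2]>.03)&(C[...,2]<.045),"walls+block")
box(win(282,322,215,250)&(C[...,2]>.03),"pot")
box(win(475,515,175,215)&(C[...,2]>.03),"tin")
box(win(130,175,160,200)&(C[...,2]>.03),"finial")
im=cv2.resize(p[140:260,180:440],None,fx=3,fy=3,interpolation=cv2.INTER_CUBIC)
cv2.imwrite("pics/crop1.png",im[:,:,::-1])
E
```

```text
table z -0.00017482069540664114
mat 3664 [ 489.6 -257.4] [110.1 258.6] 86.08 z [-1.5  3.9  9.1]
yellow 55 [ 468.  -247.8] [ 20.7 154.8] 81.85 z [ 3.3 20.9 26.6]
red 193 [ 396.3 -153.6] [ 53.7 276.7] 29.97 z [ 3.5 49.5 54.3]
stick+nose 592 [ 421.3 -178.4] [132.7 320. ] 46.69 z [17.3 24.8 54.4]
other 993 [ 276.3 -240.7] [424.  190.9] 47.17 z [16.8 26.6 63.3]
jig all 5456 [500. 140.] [363.2 245.8] 81.09 z [11.7 19.9 81.6]
board 3015 [558.9 137.7] [136.6 370.8] 1.98 z [10.9 16.  20.7]
block 304 [536.6  36.8] [78.5 48. ] 89.59 z [32.2 37.3 42.3]
bridge 483 [462.9 108.6] [333.2  77.9] 35.77 z [  75.7   82.2 1507.9]
walls+block 1578 [554.1 147.4] [299.8  97.2] 90.0 z [32.  37.5 42.8]
pot 240 [392.6  16.7] [93.7 61.8] 7.99 z [32.8 56.9 64.8]
tin 613 [ 419.2 -251.1] [ 64.2 477.2] 24.27 z [36.6 58.6 65. ]
finial 299 [444.2 202. ] [482.  46.] 64.12 z [48.8 60.1 86.6]
```

View pics/crop1.png

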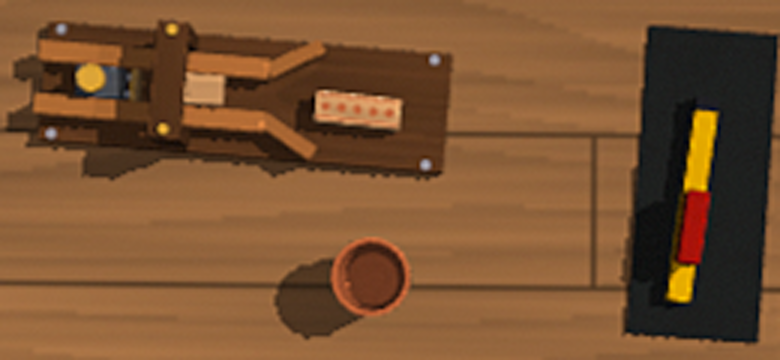

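The crop shows the jig screws at crop px (61,29), (434,59), (51,133) and (425,165), with the block at (358,109). The stick handle is at (694,228) and its yellow ends at (707,110) and (679,300). Depth is noisy, so I'll use ray/plane intersections instead.

```bash
cat >> h.py <<'E'
def ray(n,uv,z):
    c=viewer.get_calibration(n);K=np.array(c["mtx"]);uv=np.atleast_2d(uv).astype(float)
    r=R.from_quat(c["orientation"]).apply(np.c_[(uv-K[:2,2])/[K[0,0],K[1,1]],np.ones(len(uv))])
    return (c["xyz"]+r*((z-c["xyz"][2])/r[:,2])[:,None])[:,:2]*1000
def rect(n,m,z,name):
    m=cv2.morphologyEx(m.astype(np.uint8),cv2.MORPH_CLOSE,np.ones((3,3)))
    k,l,s,_=cv2.connectedComponentsWithStats(m); i=1+np.argmax(s[1:,4]);v,u=np.nonzero(l==i)
    q=ray(n,np.c_[u,v],z);r=cv2.minAreaRect(q.astype(np.float32))
    print(name,len(q),np.round(r[0],1),np.round(r[1],1),round(r[2],2)); return q
E
python3 - <<'E'
from h import *
p=np.load("topp.npy");hsv=cv2.cvtColor(p,cv2.COLOR_RGB2HSV);H,S,V=[hsv[...,i].astype(int) for i in range(3)]
def win(u0,u1,v0,v1): w=np.zeros((480,640),bool); w[v0:v1,u0:u1]=1; return w
m=win(380,445,140,260)
Y=m&(H>20)&(H<36)&(S>150)&(V>90);Rd=m&((H<6)|(H>174))&(S>150)&(V>60)
rect("top",m&(V<60),.004,"mat");rect("top",Y|Rd,.022,"yellow+red");rect("top",Rd,.05,"red")
print(hsv[178,290:310:5],hsv[187,310])
f=lambda a:np.array(a)/3+[180-1/3,140-1/3]
sc=ray("top",f([(61,29),(434,59),(51,133),(425,165)]),.017);print("screws",sc.round(1))
print("bridge",ray("top",f([(172,29),(163,128)]),.082).round(1))
print("block corners",ray("top",f([(317,89),(403,97),(400,131),(314,121)]),.038).round(1))
print("mouth wall corners outer",ray("top",f([(268,57),(265,130)]),.038).round(1), ray("top",f([(322,43),(312,157)]),.038).round(1))
print("board ends",ray("top",f([(452,52),(441,177),(40,22),(33,140)]),.016).round(1))
print("yellow ends",ray("top",f([(707,110),(679,300)]),.022).round(1))
print("pot",ray("top",f([(371,276)]),.06),"finial",ray("top",(152,178),.04))
E
```

```text
mat 3971 [ 489.3 -256.2] [110.2 258.2] 86.17
yellow+red 520 [ 469.2 -248.3] [ 23.9 159.4] 81.85
red 193 [ 449.9 -243.7] [19.2 58.5] 82.08
[[ 13 142 208]
 [ 15 129 191]
 [ 15 134 190]
 [ 13 149 193]] [ 12 175  86]
screws [[613.3 279.1]
 [590.5 -32.4]
 [526.1 285.9]
 [502.  -25.7]]
bridge [[602.5 177.3]
 [523.2 183.2]]
block corners [[561.6  63.5]
 [555.6  -7.1]
 [527.6  -4.9]
 [535.2  65.6]]
mouth wall corners outer [[587.7 104. ]
 [527.5 105.7]] [[599.6  59.8]
 [505.6  66.9]]
board ends [[596.6 -47.4]
 [492.2 -39.1]
 [619.3 297. ]
 [520.2 301.1]]
yellow ends [[ 549.  -258.2]
 [ 391.8 -235.6]]
pot [[407.6827098   17.01598437]] finial [[537.34130781 391.80417509]]
```

Call:
servo_tool(
  rows=[
    {"hand": 1, "delta_pos": [0, 0, 0], "turn": 0.11},
    {"hand": 1, "delta_pos": [0, 0, 0], "turn": 0.11},
    {"hand": 1, "delta_pos": [0, 0, 0], "turn": 0.11},
    {"hand": 1, "delta_pos": [0, 0, 0], "turn": 0.11},
    {"hand": 1, "delta_pos": [0, 0, 0], "turn": 0.103},
    {"hand": 1, "delta_pos": [0.94, -2.85, 0.5], "turn": 0},
    {"hand": 1, "delta_pos": [0.94, -2.85, 0.5], "turn": 0},
    {"hand": 1, "delta_pos": [0.94, -2.85, 0.5], "turn": 0},
    {"hand": 1, "delta_pos": [0.94, -2.85, 0.5], "turn": 0},
    {"hand": 1, "delta_pos": [0.94, -2.85, 0.5], "turn": 0},
    {"hand": 1, "delta_pos": [0.94, -2.85, 0.5], "turn": 0},
    {"hand": 1, "delta_pos": [0.94, -2.85, 0.5], "turn": 0},
    {"hand": 1, "delta_pos": [0.94, -2.85, 0.5], "turn": 0},
    {"hand": 1, "delta_pos": [0.94, -2.85, 0.5], "turn": 0},
    {"hand": 1, "delta_pos": [0.94, -2.85, 0.5], "turn": 0},
    {"hand": 1, "delta_pos": [0.94, -2.85, 0.5], "turn": 0},
    {"hand": 1, "delta_pos": [0.94, -2.85, 0.5], "turn": 0},
    {"hand": 1, "delta_pos": [0.94, -2.85, 0.5], "turn": 0},
    {"hand": 1, "delta_pos": [0.94, -2.85, 0.5], "turn": 0},
    {"hand": 1, "delta_pos": [0, 0, 0], "turn": 0},
  ],
)

```text
t: 1.77
ee_pos: [0.4532, -0.2374, 0.1706]
ee_rot: [0.998, -0.065, -0.0, -0.002]
force: [0.8, 0.8, 0.2]
grip_width: 0.0874
```

```bash
cat >> h.py <<'E'
def wray(uv,z,s):
    c=viewer.get_calibration("wrist");K=np.array(c["mtx"]);T=np.array(c["hand_eye"]);uv=np.atleast_2d(uv).astype(float)
    n=(uv-K[:2,2])/[K[0,0],K[1,1]];th=np.linalg.norm(n,axis=1)
    r=np.c_[n*(np.sin(th)/th)[:,None],np.cos(th)]
    Rw=R.from_quat(s["ee_rot"]);o=Rw.apply(T[:3,3])+s["ee_pos"];r=Rw.apply(r@T[:3,:3].T)
    return (o+r*((z-o[2])/r[:,2])[:,None])[:,:2]*1000
def st():
    s=observe();x=R.from_quat(s["ee_rot"]).as_matrix();print("t %.2f"%s["t"],"pos",(s["ee_pos"]*1000).round(1),"yaw %.2f"%np.degrees(np.arctan2(x[1,0],x[0,0])),"tilt",x[:2,2].round(3),"F",s["force"].round(2),"w %.4f"%s["grip_width"]);return s
E
python3 - <<'E'
from h import *
s=st();p,d=cam("wrist");cv2.imwrite("pics/w1.png",p[:,:,::-1]);print(viewer.get_calibration("wrist"))
hsv=cv2.cvtColor(p,cv2.COLOR_RGB2HSV);H,S,V=[hsv[...,i].astype(int) for i in range(3)]
def wrect(m,z,name):
    k,l,st,_=cv2.connectedComponentsWithStats(m.astype(np.uint8));i=1+np.argmax(st[1:,4]);v,u=np.nonzero(l==i)
    r=cv2.minAreaRect(wray(np.c_[u,v],z,s).astype(np.float32));print(name,len(u),np.mean(u),np.mean(v),r)
wrect(((H<6)|(H>174))&(S>150)&(V>60),.05,"red");wrect((H>20)&(H<36)&(S>150)&(V>90),.022,"yel")
E
```

```text
t 1.77 pos [ 453.2 -237.4  170.6] yaw -7.49 tilt [-0.     0.003] F [0.76 0.8  0.2 ] w 0.0874
{'mtx': array([[371.64829954,   0.        , 319.16810657],
       [  0.        , 371.64829954, 237.31748567],
       [  0.        ,   0.        ,   1.        ]]), 'hand_eye': array([[-4.42717104e-05, -9.62886624e-01, -2.69906183e-01,
         7.37981946e-02],
       [ 9.99999094e-01, -4.05675594e-04,  1.28321600e-03,
         9.67355947e-05],
       [-1.34508587e-03, -2.69905881e-01,  9.62885770e-01,
        -1.43383269e-01],
       [ 0.00000000e+00,  0.00000000e+00,  0.00000000e+00,
         1.00000000e+00]])}
red 2005 328.47431421446385 232.1581047381546 ((454.5260925292969, -244.51258850097656), (18.67679214477539, 61.25741958618164), 81.8242416381836)
yel 2065 329.21743341404357 147.0542372881356 ((516.046142578125, -253.4926300048828), (18.89833641052246, 68.84537506103516), 82.45329284667969)
```

View pics/w1.png

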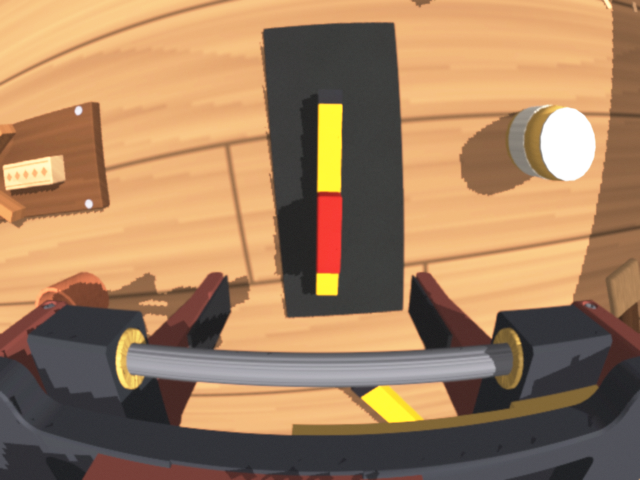

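The wrist view shows the handle at px (328,232), nose at (330,97) and the tin well clear. Centring over the handle, then descending and gripping.

Call:
servo_tool(
  rows=[
    {"hand": 1, "delta_pos": [0.07, 0.7, 1.5], "turn": 0.009},
    {"hand": 1, "delta_pos": [0, 0, 2.5], "turn": 0},
    {"hand": 1, "delta_pos": [0, 0, 2.5], "turn": 0},
    {"hand": 1, "delta_pos": [0, 0, 2.5], "turn": 0},
    {"hand": 1, "delta_pos": [0, 0, 2.5], "turn": 0},
    {"hand": 1, "delta_pos": [0, 0, 1.0], "turn": 0},
    {"hand": 1, "delta_pos": [0, 0, 0.85], "turn": 0},
    {"hand": 1, "delta_pos": [0, 0, 0], "turn": 0},
    {"hand": -1, "delta_pos": [0, 0, 0], "turn": 0},
    {"hand": -1, "delta_pos": [0, 0, 0], "turn": 0},
    {"hand": -1, "delta_pos": [0, 0, 0], "turn": 0},
    {"hand": -1, "delta_pos": [0, 0, 0], "turn": 0},
    {"hand": -1, "delta_pos": [0, 0, 0], "turn": 0},
    {"hand": -1, "delta_pos": [0, 0, 0], "turn": 0},
    {"hand": -1, "delta_pos": [0, 0, 0], "turn": 0},
    {"hand": -1, "delta_pos": [0, 0, 0], "turn": 0},
  ],
)

```text
t: 3.15
ee_pos: [0.4507, -0.2508, 0.0383]
ee_rot: [0.997, -0.074, 0.0, 0.0]
force: [0.1, -0.9, 0.6]
grip_width: 0.0381
```

```bash
python3 -c "
from h import *
st()"
```

```text
t 3.15 pos [ 450.7 -250.8   38.3] yaw -8.49 tilt [ 0. -0.] F [ 0.11 -0.91  0.56] w 0.0381
```

Call:
servo_tool(
  rows=[
    {"hand": -0.1, "delta_pos": [0.2, -0.63, 0.1], "turn": -0.008},
    {"hand": -0.2, "delta_pos": [0, 0, 0], "turn": 0},
    {"hand": -0.2, "delta_pos": [0, 0, 0], "turn": 0},
    {"hand": -1, "delta_pos": [0, 0, 0], "turn": 0},
    {"hand": -1, "delta_pos": [0, 0, 0], "turn": 0},
    {"hand": -1, "delta_pos": [0, 0, 0], "turn": 0},
    {"hand": -1, "delta_pos": [0, 0, 0], "turn": 0},
    {"hand": -1, "delta_pos": [0, 0, 0], "turn": 0},
    {"hand": -1, "delta_pos": [0, 0, 0], "turn": 0},
    {"hand": -1, "delta_pos": [0, 0, 0], "turn": 0},
  ],
)

```text
t: 3.98
ee_pos: [0.4534, -0.245, 0.0371]
ee_rot: [0.998, -0.07, -0.0, 0.0]
force: [0.0, -0.0, 0.4]
grip_width: 0.018
```

```bash
python3 -c "
from h import *
st()"
```

```text
t 3.98 pos [ 453.4 -245.    37.1] yaw -8.04 tilt [-0. -0.] F [ 0.01 -0.03  0.4 ] w 0.0180
```

Call:
servo_tool(
  rows=[
    {"hand": -1, "delta_pos": [0, 0, -1], "turn": 0},
    {"hand": -1, "delta_pos": [0, 0, -2.5], "turn": 0},
    {"hand": -1, "delta_pos": [0, 0, -2.5], "turn": 0},
    {"hand": -1, "delta_pos": [0, 0, -2.5], "turn": 0},
    {"hand": -1, "delta_pos": [0, 0, -2.5], "turn": 0},
    {"hand": -1, "delta_pos": [1.36, -2.57, 0], "turn": 0},
    {"hand": -1, "delta_pos": [1.36, -2.57, 0], "turn": 0},
    {"hand": -1, "delta_pos": [1.36, -2.57, 0], "turn": 0},
    {"hand": -1, "delta_pos": [1.36, -2.57, 0], "turn": 0},
    {"hand": -1, "delta_pos": [1.36, -2.57, 0], "turn": 0},
    {"hand": -1, "delta_pos": [0, 0, 0], "turn": 0},
  ],
)

```text
t: 4.9
ee_pos: [0.5424, -0.1208, 0.1482]
ee_rot: [0.998, -0.066, 0.002, -0.002]
force: [0.4, 0.8, -0.5]
grip_width: 0.0177
```

Call:
servo_tool(
  rows=[
    {"hand": -1, "delta_pos": [0, 0, 0], "turn": -0.109},
    {"hand": -1, "delta_pos": [0, 0, 0], "turn": -0.109},
    {"hand": -1, "delta_pos": [0, 0, 0], "turn": -0.109},
    {"hand": -1, "delta_pos": [0, 0, 0], "turn": -0.109},
    {"hand": -1, "delta_pos": [0, 0, 0], "turn": -0.109},
    {"hand": -1, "delta_pos": [0, 0, 0], "turn": -0.109},
    {"hand": -1, "delta_pos": [0, 0, 0], "turn": -0.109},
    {"hand": -1, "delta_pos": [0, 0, 0], "turn": -0.109},
    {"hand": -1, "delta_pos": [0, 0, 0], "turn": -0.109},
    {"hand": -1, "delta_pos": [0, 0, 0], "turn": -0.109},
    {"hand": -1, "delta_pos": [0, 0, 0], "turn": -0.109},
    {"hand": -1, "delta_pos": [0, 0, 0], "turn": -0.109},
    {"hand": -1, "delta_pos": [0, 0, 0], "turn": -0.109},
    {"hand": -1, "delta_pos": [0, 0, 0], "turn": -0.109},
    {"hand": -1, "delta_pos": [0, 0, 0], "turn": -0.109},
    {"hand": -1, "delta_pos": [0, 0, 0], "turn": 0},
    {"hand": -1, "delta_pos": [0, 0, 0], "turn": 0},
    {"hand": -1, "delta_pos": [0, 0, 0], "turn": 0},
  ],
)

```text
t: 6.4
ee_pos: [0.5387, -0.1275, 0.1474]
ee_rot: [0.735, 0.678, -0.0, 0.0]
force: [-1.0, -0.6, -0.5]
grip_width: 0.0177
```

```bash
python3 -c "
from h import *
s=st();p,d=cam('wrist');cv2.imwrite('pics/w2.png',p[:,:,::-1]);st()"
```

```text
t 6.40 pos [ 538.7 -127.5  147.4] yaw 85.45 tilt [ 0. -0.] F [-1.   -0.62 -0.52] w 0.0177
t 6.45 pos [ 538.8 -127.4  147.4] yaw 85.48 tilt [ 0. -0.] F [-0.32 -0.17 -0.86] w 0.0180
```

View pics/w2.png

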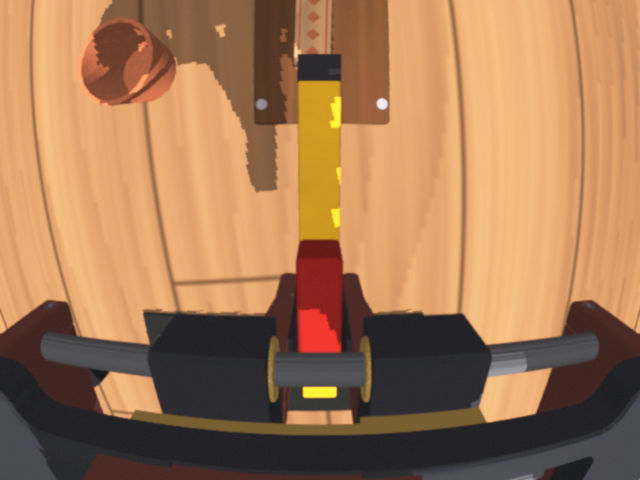

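The nose spans px (299–341, 55–80), the apron screws are at (262,104) and (382,104), and the block lies ahead at px x 296–331.

```bash
python3 - <<'E'
from h import *
s=st()
a=wray([(262,104),(382,104),(255,122),(388,123)],.017,s);print(a)
n=wray([(299,55),(341,55)],s["ee_pos"][2]-.033+.018,s)
b=wray([(298,50),(331,50)],.038,s)
O=np.array([558.8,136.7]);x=np.array([.0751,.9972]);y=np.array([-.9972,.0751])
J=lambda q:np.c_[(q-O)@x,(q-O)@y].round(1)
print("jig",J(a),"nose",J(n),"block",J(b),"tcp",J(s["ee_pos"][None,:2]*1000))
E
```

```text
t 6.45 pos [ 538.8 -127.4  147.4] yaw 85.48 tilt [ 0. -0.] F [-0.32 -0.17 -0.86] w 0.0180
[[504.87347968 -26.92353277]
 [592.17024271 -33.65468929]
 [498.53159299 -39.69989656]
 [595.66606473 -47.99248067]]
jig [[-167.2   41.5]
 [-167.4  -46.1]
 [-180.4   46.9]
 [-181.4  -50.6]] nose [[-156.3    8.3]
 [-156.3   -9.3]] block [[-132.    13.9]
 [-132.2   -8.2]] tcp [[-2.649e+02  1.000e-01]]
```

Call:
servo_tool(
  rows=[
    {"hand": -1, "delta_pos": [0, 0.12, 1.5], "turn": -0.004},
    {"hand": -1, "delta_pos": [0, 0, 2.0], "turn": 0},
    {"hand": -1, "delta_pos": [0, 0, 2.0], "turn": 0},
    {"hand": -1, "delta_pos": [0, 0, 2.0], "turn": 0},
    {"hand": -1, "delta_pos": [0, 0, 1.2], "turn": 0},
    {"hand": -1, "delta_pos": [0, 0, 0.6], "turn": 0},
    {"hand": -1, "delta_pos": [0, 0, 0.3], "turn": 0},
    {"hand": -1, "delta_pos": [0, 0, 0], "turn": 0},
    {"hand": -1, "delta_pos": [0, 0, 0], "turn": 0},
  ],
)

```text
t: 7.2
ee_pos: [0.5407, -0.1273, 0.0519]
ee_rot: [0.732, 0.681, 0.0, 0.001]
force: [0.9, 0.4, -0.0]
grip_width: 0.0177
```

```bash
python3 -c "
from h import *
s=st();p,d=cam('wrist');cv2.imwrite('pics/w3.png',p[:,:,::-1]);st()"
```

```text
t 7.20 pos [ 540.7 -127.3   51.9] yaw 85.86 tilt [ 0.001 -0.   ] F [ 0.9   0.45 -0.04] w 0.0177
t 7.25 pos [ 540.8 -127.4   52.1] yaw 85.86 tilt [ 0.002 -0.   ] F [ 0.08 -0.23 -0.88] w 0.0181
```

View pics/w3.png

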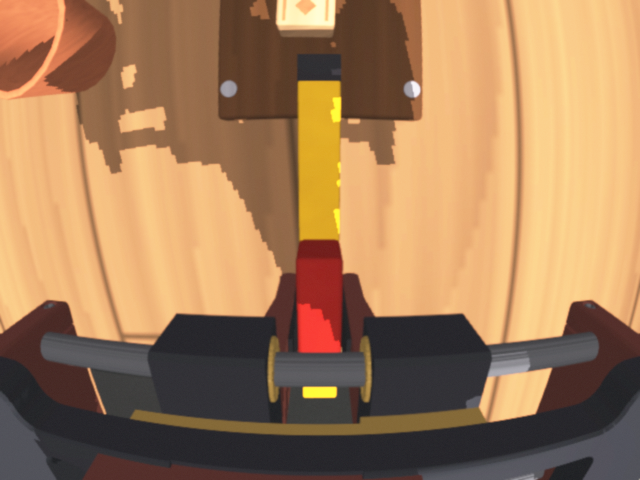

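Nose mid (320), screw mid (320.5) and board mid (320) agree and the board edge is level, so I'm aligned. The block sits about 5 mm to the left. Lowering 2 mm and pushing.

Call:
servo_tool(
  rows=[
    {"hand": -1, "delta_pos": [0, 0, 0.2], "turn": 0},
    {"hand": -1, "delta_pos": [0.5, 0, 0], "turn": 0},
    {"hand": -1, "delta_pos": [0.4, 0, 0], "turn": 0},
    {"hand": -1, "delta_pos": [0.3, 0, 0], "turn": 0},
    {"hand": -1, "delta_pos": [0.3, 0, 0], "turn": 0},
    {"hand": -1, "delta_pos": [0.3, 0, 0], "turn": 0},
    {"hand": -1, "delta_pos": [0.4, 0, 0], "turn": 0},
    {"hand": -1, "delta_pos": [0.4, 0, 0], "turn": 0},
    {"hand": -1, "delta_pos": [0.4, 0, 0], "turn": 0},
    {"hand": -1, "delta_pos": [0.4, 0, 0], "turn": 0},
    {"hand": -1, "delta_pos": [0.4, 0, 0], "turn": 0},
    {"hand": -1, "delta_pos": [0.4, 0, 0], "turn": 0},
    {"hand": -1, "delta_pos": [0.4, 0, 0], "turn": 0},
    {"hand": -1, "delta_pos": [0.4, 0, 0], "turn": 0},
    {"hand": -1, "delta_pos": [0.4, 0, 0], "turn": 0},
    {"hand": -1, "delta_pos": [0.4, 0, 0], "turn": 0},
    {"hand": -1, "delta_pos": [0.4, 0, 0], "turn": 0},
    {"hand": -1, "delta_pos": [0, 0, 0], "turn": 0},
  ],
)

```text
t: 8.75
ee_pos: [0.5446, -0.0642, 0.0492]
ee_rot: [0.732, 0.682, 0.0, -0.0]
force: [0.1, 0.2, 0.2]
grip_width: 0.0175
```

```bash
cat >> h.py <<'E'
def feel(n=4):
    x=np.array([.0751,.9972]);f=[];q=[]
    for i in range(n):
        s=observe();f.append(s["force"]);q.append(s["ee_pos"]);p,d=cam("wrist")
    f=np.array(f);q=np.mean(q,0)*1000
    print("feedF",(f[:,:2]@x).round(2),"mean %.2f"%(f[:,:2]@x).mean(),"Fz %.2f"%f[:,2].mean(),"nose jig x %.2f"%((q[:2]-[558.8,136.7])@x+109.),"lat %.2f"%((q[:2]-[558.8,136.7])@[-x[1],x[0]]),"z %.1f"%q[2],"w",s["grip_width"].round(4),"t %.2f"%s["t"])
    return p
E
python3 -c "
from h import *
p=feel();cv2.imwrite('pics/w4.png',p[:,:,::-1]);st()"
```

```text
Traceback (most recent call last):
  File "h.py", line 35, in feel
    print("feedF",(f[:,:2]@x).round(2),"mean %.2f"%(f[:,:2]@x).mean(),"Fz %.2f"%f[:,2].mean(),"nose jig x %.2f"%((q[:2]-[558.8,136.7])@x+109.),"lat %.2f"%((q[:2]-[558.8,136.7])@[-x[1],x[0]]),"z %.1f"%q[2],"w",s["grip_width"].round(4),"t %.2f"%s["t"])
                                                                                                                                                                                                                 ^^^^^^^^^^^^^^^^^^^^^
AttributeError: 'float' object has no attribute 'round'
```

```bash
sed -i 's/s\["grip_width"\].round(4)/"%.4f"%s["grip_width"]/' h.py
python3 -c "
from h import *
p=feel();cv2.imwrite('pics/w4.png',p[:,:,::-1]);st()"
```

```text
feedF [ 0.93  0.37 -0.06 -0.61] mean 0.16 Fz -0.32 nose jig x -93.46 lat -0.88 z 49.1 w 0.0176 t 9.10
t 9.15 pos [544.5 -65.4  49.2] yaw 85.88 tilt [0. 0.] F [ 0.13 -0.01  0.31] w 0.0179
```

View pics/w4.png

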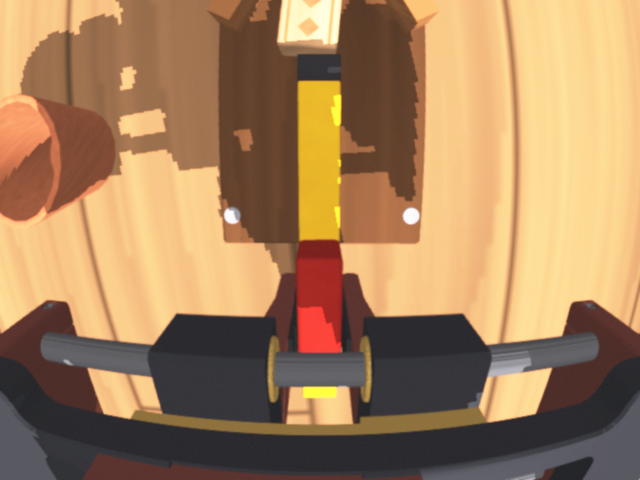

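The block is square-ish ahead of the nose (back edge near px y 55), still about 4 mm left and entering the mouth. Forces are near zero. Continuing.

Call:
servo_tool(
  rows=[
    {"hand": -1, "delta_pos": [0.3, 0, -0.06], "turn": 0},
    {"hand": -1, "delta_pos": [0.3, 0, 0], "turn": 0},
    {"hand": -1, "delta_pos": [0.3, 0, 0], "turn": 0},
    {"hand": -1, "delta_pos": [0.3, 0, 0], "turn": 0},
    {"hand": -1, "delta_pos": [0.3, 0, 0], "turn": 0},
    {"hand": -1, "delta_pos": [0.3, 0, 0], "turn": 0},
    {"hand": -1, "delta_pos": [0.3, 0, 0], "turn": 0},
  ],
)

```text
t: 9.73
ee_pos: [0.5464, -0.0447, 0.0499]
ee_rot: [0.732, 0.681, 0.0, 0.0]
force: [0.9, -2.9, -1.6]
grip_width: 0.0178
```

```bash
python3 -c "
from h import *
p=feel();cv2.imwrite('pics/w5.png',p[:,:,::-1]);st()"
```

```text
feedF [-2.79  0.26  0.01  0.02] mean -0.63 Fz -1.02 nose jig x -72.28 lat -1.06 z 49.8 w 0.0179 t 9.88
t 9.93 pos [545.9 -44.2  49.7] yaw 85.90 tilt [-0.  0.] F [-0.14  0.14 -0.1 ] w 0.0180
```

Call:
servo_tool(
  rows=[
    {"hand": -1, "delta_pos": [0.3, 0, 0], "turn": 0},
    {"hand": -1, "delta_pos": [0.3, 0, 0], "turn": 0},
    {"hand": -1, "delta_pos": [0.3, 0, 0], "turn": 0},
  ],
)

```text
t: 10.18
ee_pos: [0.5466, -0.0352, 0.0497]
ee_rot: [0.732, 0.681, 0.0, -0.0]
force: [-0.4, -1.1, -0.8]
grip_width: 0.018
```

```bash
python3 -c "
from h import *
p=feel();st()"
```

```text
feedF [-1.08  1.05 -0.05  0.28] mean 0.05 Fz -0.79 nose jig x -62.87 lat -0.80 z 49.8 w 0.0180 t 10.33
t 10.38 pos [546.6 -35.3  49.7] yaw 85.90 tilt [-0.  0.] F [-0.43  0.79 -1.06] w 0.0181
```

Call:
servo_tool(
  rows=[
    {"hand": -1, "delta_pos": [0.25, 0, 0], "turn": 0},
    {"hand": -1, "delta_pos": [0.25, 0, 0], "turn": 0},
    {"hand": -1, "delta_pos": [0.25, 0, 0], "turn": 0},
    {"hand": -1, "delta_pos": [0.25, 0, 0], "turn": 0},
    {"hand": -1, "delta_pos": [0.25, 0, 0], "turn": 0},
    {"hand": -1, "delta_pos": [0.25, 0, 0], "turn": 0},
    {"hand": -1, "delta_pos": [0.25, 0, 0], "turn": 0},
    {"hand": -1, "delta_pos": [0.25, 0, 0], "turn": 0},
  ],
)

```text
t: 11.05
ee_pos: [0.5483, -0.0177, 0.05]
ee_rot: [0.733, 0.68, -0.001, 0.001]
force: [0.8, -7.1, 1.9]
grip_width: 0.0177
```

```bash
python3 -c "
from h import *
p=feel();st()"
```

```text
feedF [-7.03 -6.52 -3.98 -5.15] mean -5.67 Fz 1.11 nose jig x -45.42 lat -1.15 z 50.0 w 0.0182 t 11.20
t 11.25 pos [548.4 -17.2  49.9] yaw 85.78 tilt [ 0.    -0.002] F [ 0.1  -4.98  1.25] w 0.0178
```

Call:
servo_tool(
  rows=[
    {"hand": -1, "delta_pos": [0.2, 0, 0], "turn": 0},
    {"hand": -1, "delta_pos": [0.2, 0, 0], "turn": 0},
    {"hand": -1, "delta_pos": [0.2, 0, 0], "turn": 0},
    {"hand": -1, "delta_pos": [0.2, 0, 0], "turn": 0},
    {"hand": -1, "delta_pos": [0.2, 0, 0], "turn": 0},
    {"hand": -1, "delta_pos": [0.2, 0, 0], "turn": 0},
    {"hand": -1, "delta_pos": [0.2, 0, 0], "turn": 0},
    {"hand": -1, "delta_pos": [0.2, 0, 0], "turn": 0},
    {"hand": -1, "delta_pos": [0.2, 0, 0], "turn": 0},
  ],
)

```text
t: 12.0
ee_pos: [0.5495, 0.0005, 0.0497]
ee_rot: [0.733, 0.68, -0.001, 0.001]
force: [1.1, -5.6, -0.7]
grip_width: 0.0182
```

```bash
python3 -c "
from h import *
p=feel();cv2.imwrite('pics/w6.png',p[:,:,::-1]);st()
p,d=cam('scene');cv2.imwrite('pics/s2.png',cv2.resize(p[180:310,310:480],None,fx=4,fy=4,interpolation=cv2.INTER_CUBIC)[:,:,::-1])"
```

```text
feedF [-5.48 -4.78 -4.15 -5.5 ] mean -4.98 Fz -1.14 nose jig x -27.10 lat -1.02 z 49.7 w 0.0179 t 12.15
t 12.20 pos [549.6   1.   49.7] yaw 85.80 tilt [ 0.    -0.001] F [ 0.73 -5.05 -1.39] w 0.0181
```

View pics/s2.png

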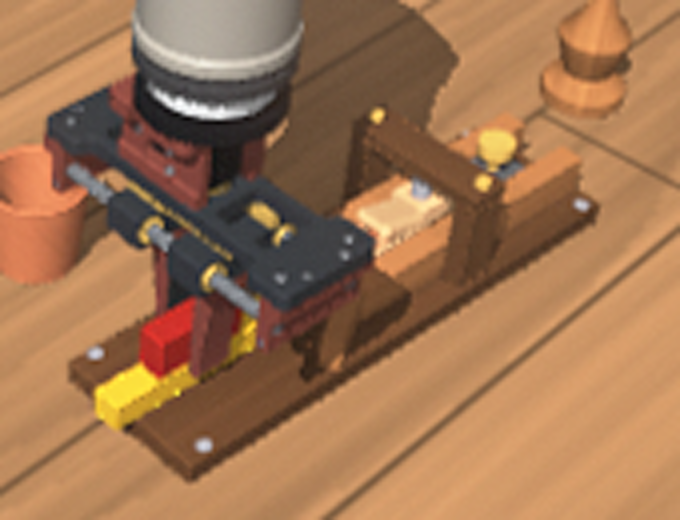

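The scene crop shows the stick in the jig with the block entering under the bridge. The shoe needs about 5–6 N to slide under. Approaching the nearest possible stop slowly.

Call:
servo_tool(
  rows=[
    {"hand": -1, "delta_pos": [0.15, 0, 0], "turn": 0},
    {"hand": -1, "delta_pos": [0.15, 0, 0], "turn": 0},
    {"hand": -1, "delta_pos": [0.15, 0, 0], "turn": 0},
    {"hand": -1, "delta_pos": [0.15, 0, 0], "turn": 0},
    {"hand": -1, "delta_pos": [0.15, 0, 0], "turn": 0},
    {"hand": -1, "delta_pos": [0.15, 0, 0], "turn": 0},
    {"hand": -1, "delta_pos": [0.15, 0, 0], "turn": 0},
    {"hand": -1, "delta_pos": [0.15, 0, 0], "turn": 0},
    {"hand": -1, "delta_pos": [0.15, 0, 0], "turn": 0},
    {"hand": -1, "delta_pos": [0.15, 0, 0], "turn": 0},
    {"hand": -1, "delta_pos": [0.15, 0, 0], "turn": 0},
  ],
)

```text
t: 13.17
ee_pos: [0.5508, 0.0174, 0.0496]
ee_rot: [0.733, 0.681, -0.001, 0.001]
force: [1.6, -5.3, -1.6]
grip_width: 0.0178
```

```bash
python3 -c "
from h import *
p=feel(3)"
```

```text
feedF [-5.13 -5.23 -4.53] mean -4.96 Fz -1.92 nose jig x -10.34 lat -0.94 z 49.6 w 0.0179 t 13.27
```

Call:
servo_tool(
  rows=[
    {"hand": -1, "delta_pos": [0.1, 0, 0], "turn": 0},
    {"hand": -1, "delta_pos": [0.1, 0, 0], "turn": 0},
  ],
)

```text
t: 13.48
ee_pos: [0.5509, 0.0195, 0.0497]
ee_rot: [0.733, 0.681, -0.0, 0.0]
force: [1.2, -5.4, -1.9]
grip_width: 0.018
```

```bash
python3 -c "
from h import *
p=feel(3)"
```

```text
feedF [-5.32 -4.28 -4.44] mean -4.68 Fz -2.03 nose jig x -8.24 lat -0.89 z 49.7 w 0.0176 t 13.58
```

Call:
servo_tool(
  rows=[
    {"hand": -1, "delta_pos": [0.1, 0, 0], "turn": 0},
    {"hand": -1, "delta_pos": [0.1, 0, 0], "turn": 0},
  ],
)

```text
t: 13.8
ee_pos: [0.551, 0.0215, 0.0497]
ee_rot: [0.733, 0.681, -0.0, 0.0]
force: [1.9, -5.1, -1.7]
grip_width: 0.018
```

```bash
python3 -c "
from h import *
p=feel(3)"
```

```text
feedF [-4.96 -5.52 -5.08] mean -5.19 Fz -1.49 nose jig x -6.26 lat -0.88 z 49.7 w 0.0175 t 13.90
```

Call:
servo_tool(
  rows=[
    {"hand": -1, "delta_pos": [0.1, 0, 0], "turn": 0},
    {"hand": -1, "delta_pos": [0, 0, 0], "turn": 0},
  ],
)

```text
t: 14.12
ee_pos: [0.5511, 0.0228, 0.0497]
ee_rot: [0.732, 0.681, -0.0, 0.0]
force: [2.6, -4.8, -2.2]
grip_width: 0.0174
```

Call:
servo_tool(
  rows=[
    {"hand": -1, "delta_pos": [0.1, 0, 0], "turn": 0},
    {"hand": -1, "delta_pos": [0, 0, 0], "turn": 0},
  ],
)

```text
t: 14.28
ee_pos: [0.5511, 0.0237, 0.0497]
ee_rot: [0.732, 0.681, -0.0, 0.0]
force: [1.4, -5.1, -2.1]
grip_width: 0.0177
```

Call:
servo_tool(
  rows=[
    {"hand": -1, "delta_pos": [0.1, 0, 0], "turn": 0},
    {"hand": -1, "delta_pos": [0, 0, 0], "turn": 0},
  ],
)

```text
t: 14.45
ee_pos: [0.5512, 0.0248, 0.0497]
ee_rot: [0.732, 0.681, -0.0, 0.0]
force: [1.4, -4.5, -2.4]
grip_width: 0.0176
```

Call:
servo_tool(
  rows=[
    {"hand": -1, "delta_pos": [0.1, 0, 0], "turn": 0},
    {"hand": -1, "delta_pos": [0, 0, 0], "turn": 0},
  ],
)

```text
t: 14.62
ee_pos: [0.5513, 0.0257, 0.0496]
ee_rot: [0.732, 0.681, -0.0, 0.0]
force: [1.5, -4.9, -1.8]
grip_width: 0.0174
```

Call:
servo_tool(
  rows=[
    {"hand": -1, "delta_pos": [0.1, 0, 0], "turn": 0},
    {"hand": -1, "delta_pos": [0, 0, 0], "turn": 0},
  ],
)

```text
t: 14.78
ee_pos: [0.5514, 0.0267, 0.0497]
ee_rot: [0.733, 0.681, -0.0, 0.0]
force: [1.6, -5.0, -1.6]
grip_width: 0.0181
```

Call:
servo_tool(
  rows=[
    {"hand": -1, "delta_pos": [0.1, 0, 0], "turn": 0},
    {"hand": -1, "delta_pos": [0, 0, 0], "turn": 0},
  ],
)

```text
t: 14.95
ee_pos: [0.5514, 0.0277, 0.0496]
ee_rot: [0.733, 0.681, -0.0, 0.0]
force: [1.9, -4.2, -2.2]
grip_width: 0.0178
```

Call:
servo_tool(
  rows=[
    {"hand": -1, "delta_pos": [0.1, 0, 0], "turn": 0},
    {"hand": -1, "delta_pos": [0, 0, 0], "turn": 0},
  ],
)

```text
t: 15.12
ee_pos: [0.5515, 0.0287, 0.0497]
ee_rot: [0.732, 0.681, -0.0, 0.0]
force: [2.0, -4.6, -2.1]
grip_width: 0.0181
```

Call:
servo_tool(
  rows=[
    {"hand": -1, "delta_pos": [0.1, 0, 0], "turn": 0},
    {"hand": -1, "delta_pos": [0, 0, 0], "turn": 0},
  ],
)

```text
t: 15.28
ee_pos: [0.5516, 0.0297, 0.0497]
ee_rot: [0.733, 0.681, -0.0, 0.0]
force: [1.0, -5.3, -2.7]
grip_width: 0.0177
```

Call:
servo_tool(
  rows=[
    {"hand": -1, "delta_pos": [0.1, 0, 0], "turn": 0},
    {"hand": -1, "delta_pos": [0, 0, 0], "turn": 0},
  ],
)

```text
t: 15.45
ee_pos: [0.5516, 0.0307, 0.0497]
ee_rot: [0.732, 0.681, -0.0, 0.0]
force: [1.9, -4.7, -1.4]
grip_width: 0.018
```

Call:
servo_tool(
  rows=[
    {"hand": -1, "delta_pos": [0.1, 0, 0], "turn": 0},
    {"hand": -1, "delta_pos": [0, 0, 0], "turn": 0},
  ],
)

```text
t: 15.62
ee_pos: [0.5517, 0.0317, 0.0496]
ee_rot: [0.733, 0.681, -0.0, 0.0]
force: [1.5, -4.3, -2.1]
grip_width: 0.0176
```

Call:
servo_tool(
  rows=[
    {"hand": -1, "delta_pos": [0.1, 0, 0], "turn": 0},
    {"hand": -1, "delta_pos": [0, 0, 0], "turn": 0},
  ],
)

```text
t: 15.78
ee_pos: [0.5517, 0.0322, 0.0497]
ee_rot: [0.733, 0.681, -0.001, 0.001]
force: [2.2, -6.5, -0.9]
grip_width: 0.0177
```

Call:
servo_tool(
  rows=[
    {"hand": -1, "delta_pos": [0.1, 0, 0], "turn": 0},
    {"hand": -1, "delta_pos": [0, 0, 0], "turn": 0},
  ],
)

```text
t: 15.95
ee_pos: [0.5517, 0.0325, 0.0497]
ee_rot: [0.733, 0.68, -0.001, 0.001]
force: [1.0, -7.5, -0.5]
grip_width: 0.0177
```

Contact: force climbs from about 4.9 to 7.5 N and travel falls behind the command. Pressing on in small steps.

Call:
servo_tool(
  rows=[
    {"hand": -1, "delta_pos": [0.1, 0, 0], "turn": 0},
    {"hand": -1, "delta_pos": [0, 0, 0], "turn": 0},
    {"hand": -1, "delta_pos": [0, 0, 0], "turn": 0},
  ],
)

```text
t: 16.2
ee_pos: [0.5518, 0.033, 0.0497]
ee_rot: [0.733, 0.68, -0.001, 0.001]
force: [0.3, -9.0, 0.4]
grip_width: 0.0178
```

```bash
python3 -c "
from h import *
p=feel(3)"
```

```text
feedF [-8.98 -9.11 -9.01] mean -9.03 Fz 0.57 nose jig x 5.05 lat -0.76 z 49.7 w 0.0178 t 16.30
```

Call:
servo_tool(
  rows=[
    {"hand": -1, "delta_pos": [0.1, 0, 0], "turn": 0},
    {"hand": -1, "delta_pos": [0, 0, 0], "turn": 0},
    {"hand": -1, "delta_pos": [0, 0, 0], "turn": 0},
  ],
)

```text
t: 16.6
ee_pos: [0.5518, 0.0335, 0.0498]
ee_rot: [0.733, 0.68, -0.002, 0.001]
force: [1.0, -9.6, 1.6]
grip_width: 0.0178
```

```bash
python3 -c "
from h import *
p=feel(3);cv2.imwrite('pics/w7.png',p[:,:,::-1])"
```

```text
feedF [-9.47 -9.6  -9.3 ] mean -9.46 Fz 1.24 nose jig x 5.60 lat -0.76 z 49.7 w 0.0179 t 16.70
```

Call:
servo_tool(
  rows=[
    {"hand": -1, "delta_pos": [0.1, 0, 0], "turn": 0},
    {"hand": -1, "delta_pos": [0, 0, 0], "turn": 0},
    {"hand": -1, "delta_pos": [0, 0, 0], "turn": 0},
  ],
)

```text
t: 17.0
ee_pos: [0.5518, 0.0341, 0.0498]
ee_rot: [0.733, 0.68, -0.002, 0.001]
force: [-0.2, -11.2, 1.8]
grip_width: 0.0182
```

```bash
python3 -c "
from h import *
p=feel(3)"
```

```text
feedF [-11.16 -10.28 -10.29] mean -10.57 Fz 2.09 nose jig x 6.12 lat -0.74 z 49.8 w 0.0177 t 17.10
```

Call:
servo_tool(
  rows=[
    {"hand": -1, "delta_pos": [0.1, 0, 0], "turn": 0},
    {"hand": -1, "delta_pos": [0, 0, 0], "turn": 0},
    {"hand": -1, "delta_pos": [0, 0, 0], "turn": 0},
  ],
)

```text
t: 17.4
ee_pos: [0.5518, 0.0346, 0.0498]
ee_rot: [0.733, 0.68, -0.002, 0.001]
force: [-0.3, -12.1, 2.9]
grip_width: 0.0183
```

```bash
python3 -c "
from h import *
p=feel(3)"
```

```text
feedF [-12.06 -11.25 -12.38] mean -11.90 Fz 3.25 nose jig x 6.63 lat -0.73 z 49.8 w 0.0177 t 17.50
```

Excess over sliding is about 7 N, so the pad should be in by roughly 2–3 mm. That's within home, so I'll ease off and watch for spring-back.

Call:
servo_tool(
  rows=[
    {"hand": -1, "delta_pos": [-0.1, 0, 0], "turn": 0},
    {"hand": -1, "delta_pos": [-0.1, 0, 0], "turn": 0},
    {"hand": -1, "delta_pos": [0, 0, 0], "turn": 0},
  ],
)

```text
t: 17.8
ee_pos: [0.5519, 0.0345, 0.0497]
ee_rot: [0.733, 0.68, -0.001, 0.001]
force: [1.7, -6.8, -0.6]
grip_width: 0.0178
```

Call:
servo_tool(
  rows=[
    {"hand": -1, "delta_pos": [-0.1, 0, 0], "turn": 0},
    {"hand": -1, "delta_pos": [-0.1, 0, 0], "turn": 0},
    {"hand": -1, "delta_pos": [0, 0, 0], "turn": 0},
  ],
)

```text
t: 18.05
ee_pos: [0.5516, 0.0344, 0.0497]
ee_rot: [0.732, 0.681, -0.0, 0.0]
force: [0.6, -3.9, -1.1]
grip_width: 0.018
```

Call:
servo_tool(
  rows=[
    {"hand": -1, "delta_pos": [-0.1, 0, -0.05], "turn": 0},
    {"hand": -1, "delta_pos": [-0.1, 0, 0], "turn": 0},
    {"hand": -1, "delta_pos": [0, 0, 0], "turn": 0},
    {"hand": -1, "delta_pos": [0, 0, 0], "turn": 0},
  ],
)

```text
t: 18.38
ee_pos: [0.5514, 0.0338, 0.0503]
ee_rot: [0.732, 0.682, 0.0, -0.0]
force: [-0.0, -0.7, -0.3]
grip_width: 0.0179
```

```bash
python3 -c "
from h import *
p=feel(3);cv2.imwrite('pics/w8.png',cv2.resize(p[0:120,220:420],None,fx=4,fy=4,interpolation=cv2.INTER_CUBIC)[:,:,::-1])"
```

```text
feedF [-0.7   1.26 -0.39] mean 0.06 Fz -0.77 nose jig x 5.65 lat -0.45 z 50.3 w 0.0180 t 18.48
```

View pics/w8.png

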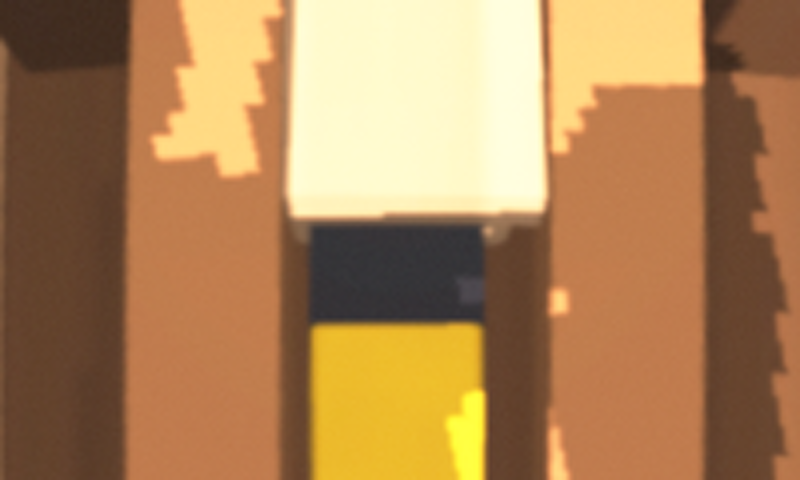

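The nose is clear of the load and the block held its place (spring-back under about 0.6 mm). Net advance past first contact is about 2–2.6 mm. Backing out straight.

Call:
servo_tool(
  rows=[
    {"hand": -1, "delta_pos": [-0.3, 0, 0], "turn": 0},
    {"hand": -1, "delta_pos": [-0.6, 0, 0], "turn": 0},
    {"hand": -1, "delta_pos": [-1.0, 0, 0], "turn": 0},
    {"hand": -1, "delta_pos": [-1.0, 0, 0], "turn": 0},
    {"hand": -1, "delta_pos": [-1.0, 0, 0], "turn": 0},
    {"hand": -1, "delta_pos": [-1.0, 0, 0], "turn": 0},
    {"hand": -1, "delta_pos": [-1.0, 0, 0], "turn": 0},
    {"hand": -1, "delta_pos": [-1.0, 0, 0], "turn": 0},
    {"hand": -1, "delta_pos": [-1.5, 0, 0], "turn": 0},
    {"hand": -1, "delta_pos": [-1.5, 0, 0], "turn": 0},
    {"hand": -1, "delta_pos": [-1.5, 0, 0], "turn": 0},
    {"hand": -1, "delta_pos": [-1.5, 0, 0], "turn": 0},
    {"hand": -1, "delta_pos": [-1.5, 0, 0], "turn": 0},
    {"hand": -1, "delta_pos": [-1.0, 0, -1], "turn": 0},
    {"hand": -1, "delta_pos": [0, 0, -2.5], "turn": 0},
    {"hand": -1, "delta_pos": [0, 0, -2.5], "turn": 0},
    {"hand": -1, "delta_pos": [0, 0, -2.5], "turn": 0},
    {"hand": -1, "delta_pos": [0, 0, -1], "turn": 0},
    {"hand": -1, "delta_pos": [0, 0, 0], "turn": 0},
    {"hand": -1, "delta_pos": [0, 0, 0], "turn": 0},
  ],
)

```text
t: 20.2
ee_pos: [0.5403, -0.1213, 0.1449]
ee_rot: [0.732, 0.681, -0.0, 0.0]
force: [-0.3, 0.6, -1.2]
grip_width: 0.0177
```

```bash
python3 -c "
from h import *
st();p,d=cam('top');cv2.imwrite('pics/t3.png',cv2.resize(p[135:205,180:340],None,fx=5,fy=5,interpolation=cv2.INTER_CUBIC)[:,:,::-1])"
```

```text
t 20.20 pos [ 540.3 -121.3  144.9] yaw 85.85 tilt [ 0. -0.] F [-0.25  0.59 -1.19] w 0.0177
```

View pics/t3.png

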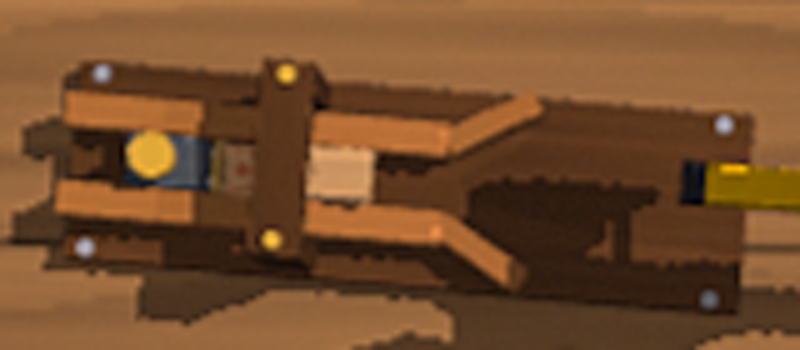

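The block is through, with its front diamond at crop (243,168) against the stop pad at about (212,165), and the stick is clear of the jig. Returning it to the mat.

Call:
servo_tool(
  rows=[
    {"hand": -1, "delta_pos": [-2.6, -1.55, 0], "turn": 0},
    {"hand": -1, "delta_pos": [-2.6, -1.55, 0], "turn": 0},
    {"hand": -1, "delta_pos": [-2.6, -1.55, 0], "turn": 0},
    {"hand": -1, "delta_pos": [-2.6, -1.55, 0], "turn": 0},
    {"hand": -1, "delta_pos": [-2.57, -1.57, 0], "turn": 0},
    {"hand": -1, "delta_pos": [0, 0, 0], "turn": 0},
  ],
)

```text
t: 20.75
ee_pos: [0.4482, -0.2499, 0.143]
ee_rot: [0.735, 0.678, -0.003, -0.002]
force: [0.1, -0.1, -0.6]
grip_width: 0.0177
```

Call:
servo_tool(
  rows=[
    {"hand": -1, "delta_pos": [0, 0, 0], "turn": 0.109},
    {"hand": -1, "delta_pos": [0, 0, 0], "turn": 0.109},
    {"hand": -1, "delta_pos": [0, 0, 0], "turn": 0.109},
    {"hand": -1, "delta_pos": [0, 0, 0], "turn": 0.109},
    {"hand": -1, "delta_pos": [0, 0, 0], "turn": 0.109},
    {"hand": -1, "delta_pos": [0, 0, 0], "turn": 0.109},
    {"hand": -1, "delta_pos": [0, 0, 0], "turn": 0.109},
    {"hand": -1, "delta_pos": [0, 0, 0], "turn": 0.109},
    {"hand": -1, "delta_pos": [0, 0, 0], "turn": 0.109},
    {"hand": -1, "delta_pos": [0, 0, 0], "turn": 0.109},
    {"hand": -1, "delta_pos": [0, 0, 0], "turn": 0.109},
    {"hand": -1, "delta_pos": [0, 0, 0], "turn": 0.109},
    {"hand": -1, "delta_pos": [0, 0, 0], "turn": 0.109},
    {"hand": -1, "delta_pos": [0, 0, 0], "turn": 0.109},
    {"hand": -1, "delta_pos": [0, 0, 0], "turn": 0.109},
    {"hand": -1, "delta_pos": [0, 0, 0], "turn": 0},
    {"hand": -1, "delta_pos": [0, 0, 0], "turn": 0},
    {"hand": -1, "delta_pos": [0, 0, 0], "turn": 0},
  ],
)

```text
t: 22.25
ee_pos: [0.4533, -0.2441, 0.1444]
ee_rot: [0.998, -0.066, -0.001, -0.0]
force: [0.4, -0.7, -1.1]
grip_width: 0.0179
```

```bash
python3 -c "
from h import *
st()"
```

```text
t 22.25 pos [ 453.3 -244.1  144.4] yaw -7.60 tilt [-0.002  0.001] F [ 0.36 -0.67 -1.13] w 0.0179
```

Call:
servo_tool(
  rows=[
    {"hand": -1, "delta_pos": [0, 0, 1.5], "turn": 0},
    {"hand": -1, "delta_pos": [0, 0, 2.5], "turn": 0},
    {"hand": -1, "delta_pos": [0, 0, 2.5], "turn": 0},
    {"hand": -1, "delta_pos": [0, 0, 2.0], "turn": 0},
    {"hand": -1, "delta_pos": [0, 0, 1.2], "turn": 0},
    {"hand": -1, "delta_pos": [0, 0, 0.5], "turn": 0},
    {"hand": -1, "delta_pos": [0, 0, 0.2], "turn": 0},
    {"hand": -1, "delta_pos": [0, 0, 0.1], "turn": 0},
    {"hand": -1, "delta_pos": [0, 0, 0.1], "turn": 0},
    {"hand": -1, "delta_pos": [0, 0, 0], "turn": 0},
    {"hand": -1, "delta_pos": [0, 0, 0], "turn": 0},
  ],
)

```text
t: 23.17
ee_pos: [0.4542, -0.2448, 0.04]
ee_rot: [0.998, -0.068, 0.001, 0.0]
force: [0.1, 0.4, -1.3]
grip_width: 0.0177
```

```bash
python3 -c "
from h import *
st()"
```

```text
t 23.17 pos [ 454.2 -244.8   40. ] yaw -7.79 tilt [ 0.001 -0.001] F [ 0.11  0.44 -1.31] w 0.0177
```

Call:
servo_tool(
  rows=[
    {"hand": -1, "delta_pos": [0, 0, 0.1], "turn": 0},
    {"hand": -1, "delta_pos": [0, 0, 0.05], "turn": 0},
    {"hand": -1, "delta_pos": [0, 0, 0], "turn": 0},
    {"hand": -1, "delta_pos": [0, 0, 0], "turn": 0},
  ],
)

```text
t: 23.5
ee_pos: [0.4537, -0.2446, 0.0379]
ee_rot: [0.998, -0.068, 0.0, 0.0]
force: [-0.4, 0.1, -0.7]
grip_width: 0.0178
```

```bash
python3 -c "
from h import *
st()"
```

```text
t 23.50 pos [ 453.7 -244.6   37.9] yaw -7.80 tilt [ 0. -0.] F [-0.35  0.1  -0.69] w 0.0178
```

Under 1 mm remains. Final settle, then release slowly and rise.

Call:
servo_tool(
  rows=[
    {"hand": -1, "delta_pos": [0, 0, 0.06], "turn": 0},
    {"hand": -1, "delta_pos": [0, 0, 0], "turn": 0},
    {"hand": -0.5, "delta_pos": [0, 0, 0], "turn": 0},
    {"hand": -0.4, "delta_pos": [0, 0, 0], "turn": 0},
    {"hand": -0.2, "delta_pos": [0, 0, 0], "turn": 0},
    {"hand": 0, "delta_pos": [0, 0, 0], "turn": 0},
    {"hand": 0, "delta_pos": [0, 0, 0], "turn": 0},
    {"hand": 0, "delta_pos": [0, 0, 0], "turn": 0},
    {"hand": 0, "delta_pos": [0, 0, 0], "turn": 0},
  ],
)

```text
t: 24.25
ee_pos: [0.4537, -0.2446, 0.0372]
ee_rot: [0.998, -0.068, 0.0, 0.0]
force: [-0.0, 0.1, 0.4]
grip_width: 0.0438
```

Call:
servo_tool(
  rows=[
    {"hand": 0, "delta_pos": [0, 0, -0.5], "turn": 0},
    {"hand": 0, "delta_pos": [0, 0, -1], "turn": 0},
    {"hand": 0, "delta_pos": [0, 0, -2], "turn": 0},
    {"hand": 0, "delta_pos": [0, 0, -3], "turn": 0},
    {"hand": 0, "delta_pos": [0, 0, -3], "turn": 0},
    {"hand": 0, "delta_pos": [-1, 0, -3], "turn": 0},
    {"hand": 0, "delta_pos": [0, 0, -2], "turn": 0},
    {"hand": 0, "delta_pos": [0, 0, 0], "turn": 0},
    {"hand": 0, "delta_pos": [0, 0, 0], "turn": 0},
  ],
)

```text
t: 25.0
ee_pos: [0.4445, -0.2436, 0.184]
ee_rot: [0.998, -0.068, 0.002, 0.001]
force: [-0.6, 0.2, -0.6]
grip_width: 0.0437
```

```bash
python3 - <<'E'
from h import *
st();p,d=cam('scene');q,_=cam('wrist');cv2.imwrite('pics/f.png',np.hstack([cv2.resize(p[180:390,160:480],(400,262)),cv2.resize(q,(400,300))[:262]])[:,:,::-1])
p,d=cam('top');a=cv2.imread('pics/top0.png')[135:205,180:340];cv2.imwrite('pics/f2.png',cv2.resize(np.vstack([a,p[135:205,180:340,::-1]]),None,fx=4,fy=4,interpolation=cv2.INTER_CUBIC))
E
```

```text
t 25.00 pos [ 444.5 -243.6  184. ] yaw -7.82 tilt [ 0.003 -0.001] F [-0.64  0.23 -0.56] w 0.0437
```

View pics/f.png

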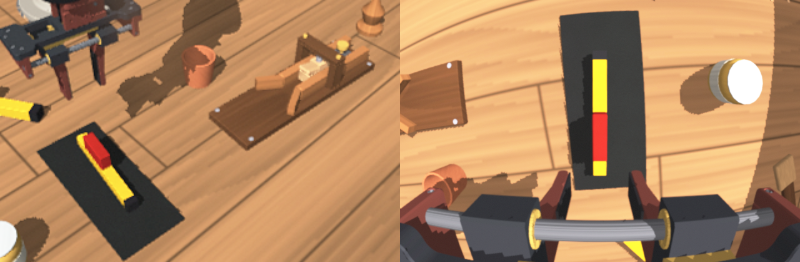

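View pics/f2.png

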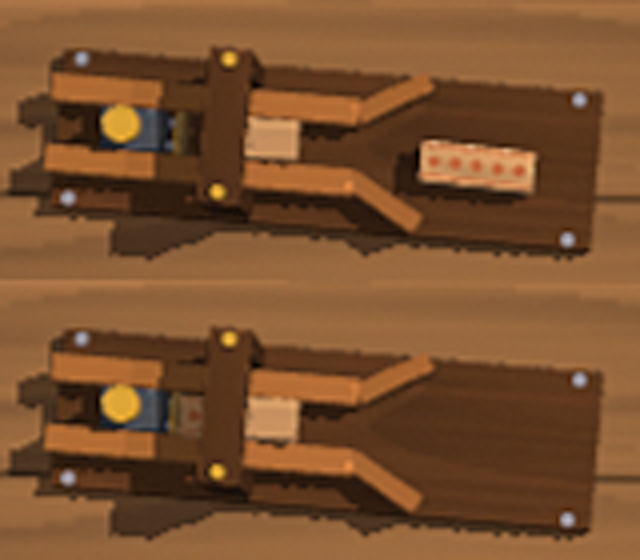

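Stick is flat on the mat and everything else unmoved. I'll compare the pad/block front numerically in the two top crops.

```bash
python3 - <<'E'
from h import *
a=np.load("topp.npy");b,_=cam("top")
for n,i in(("before",a),("after",b)):
    print(n,[(u,tuple(int(x) for x in i[166:171,u].mean(0))) for u in range(218,236)])
O=np.array([558.8,136.7]);x=np.array([.0751,.9972])
for u in (222,224,226,228,232): print(u,((ray("top",(u,168),.036)-O)@x).round(1))
im=np.vstack([cv2.resize(i[150:185,205:265],None,fx=10,fy=8,interpolation=cv2.INTER_NEAREST) for i in(a,b)]);cv2.imwrite("pics/g.png",im[:,:,::-1])
E
```

```text
before [(218, (79, 80, 84)), (219, (59, 59, 62)), (220, (37, 39, 41)), (221, (33, 34, 37)), (222, (40, 35, 38)), (223, (91, 69, 36)), (224, (99, 74, 34)), (225, (83, 62, 36)), (226, (63, 47, 29)), (227, (51, 34, 19)), (228, (45, 27, 14)), (229, (38, 23, 13)), (230, (71, 41, 22)), (231, (86, 50, 26)), (232, (82, 49, 25)), (233, (83, 50, 25)), (234, (84, 50, 26)), (235, (84, 50, 26))]
after [(218, (81, 82, 86)), (219, (59, 60, 63)), (220, (37, 39, 41)), (221, (30, 33, 40)), (222, (86, 66, 34)), (223, (99, 75, 35)), (224, (80, 60, 35)), (225, (104, 76, 51)), (226, (116, 84, 56)), (227, (111, 74, 48)), (228, (109, 65, 40)), (229, (113, 74, 48)), (230, (100, 65, 39)), (231, (85, 50, 26)), (232, (82, 49, 25)), (233, (84, 50, 24)), (234, (86, 51, 26)), (235, (86, 52, 26))]
222 [83.5]
224 [78.5]
226 [73.6]
228 [68.7]
232 [58.8]
```

```bash
python3 -c "
from h import *
print(ticket.sign_off());st()"
```

```text
the job is handed in; nothing more can be done
None
the job is handed in; nothing more can be done
```

The block is fed through the channel and under the shoe, home against the stop, and the stick is back on the mat. I signed the job off at about 25 s of the 69 s allowed.

- **Stop found by feel:** sliding took about 5 N. The force began to climb with the nose at about jig x = +4 mm (block front about 74 mm), and I stopped pushing at 11.9 N.
- **Pad travel:** the force and net advance put the pad in by about 2–2.6 mm. The cork's shift in the top camera, before against after, gave about 2.2 mm. Both are inside the 0.8–5 mm home range. When I eased off, the block sprang back less than about 0.6 mm.
- **Stick:** backed out straight and laid flat on the mat close to where it started. The gripper opened and rose clear.
- **Bystanders:** the pot, tin, finial and jig showed no movement in the last pictures, and nothing but the stick's nose pushed the block.

**Checks that disagreed or failed:**
- The top and wrist cameras differed by about 2 mm on the channel's centre line. I settled this in a close wrist view before pushing.
- The first grasp was 6.5 mm off sideways, from commanded-pose lag, and I corrected it before the fingers closed.
- My last close-up of the pad was refused because the 12-picture limit was reached, so the 2.2 mm comes from pixel values only.

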